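# Sort the mixed slide spares into their sample trays

### The arm

A 7-joint arm with a two-finger parallel gripper is mounted at the origin on the work surface. World frame = base frame: x ahead of the robot, y to its left, z up, the work surface at z = 0. Lengths are in m, angles in rad, forces in N, time in s.
With the tool pointing down it reaches from about 0.4 to 0.85 m from the base axis. Payload 4.5 kg.
Tool frame: the origin (TCP) lies at the very end of the fingers, on their centre line; the grasp point (between the pads) lies 19 mm behind it; z points along the fingers, y is the line along which they close (so a half turn about z gives the same grasp; the last joint's range is limited). The gripper opens to 88 mm and grips with 3 to 60 N. Pads are 18 mm wide; open, the fingers measure 123 mm over their backs; the gripper's body (75 mm by 187 mm) begins 45 mm behind the grasp point.
Start: joints at [-1.238, 0.689, -0.195, 1.565, 0.157, 0.902, -0.215], TCP at [0.184, 0.597, 0.239] pointing down, gripper open.
Joint ranges: [-3.01, 3.01], [-0.46, 2.08], [-1.47, 1.51], [0.13, 2.56], [-1, 4.14], [0.04, 2.09], [-2.66, 2.66]. Speed limits (rad/s): [2.57, 2.57, 3.14, 3.14, 3.14, 3.14, 3.14].

### API

Orientations are given as a unit quaternion [x, y, z, w].
In Python, from plant import r gives the robot as it stands. The module is installed in compiled form; this text tells all that it offers.
- The arm moves only by the tool step_arm, never from a script. Its argument "increments" is a list of rows, each a list of 2 entries, a list of its own where there are three numbers: the shift along the world's x, y, z in cm, then the turn, a rotation vector about the world's x, y, z in degrees. A call has exactly 10 rows; each row shifts and turns the commanded pose from where the row before left it; what a row does not reach is not made up. A row lasts 1/10 s, in which the tool goes at most 50 mm and 8.59 degrees, less where a joint would pass 70% of its speed; a pose out of reach is approached as far as the arm can. A call is refused whole if a number of a shift passes 5 or a number of a turn 8.59, either way. A call with a gripper value outside its range is refused whole. "fingers" is the opening, from 0 (shut) to 1 (fully open), set as the call begins (left out, the last holds). The fingers move at their own pace and stop on an object; "grip_force" is the grip in N (left out, the last holds). Time passes only in rows, so rows that do not move let the fingers close, or fill a call up. It gives the time, the measured TCP pose, the force, the opening and the grip force at its end, in the units of the state.
- r.get_state(): the state, without advancing time (a new reading comes with each control period).
- r.snapshot(name): name is "scene" or "side" or "wrist"; returns (picture, depth): 400x640x3 uint8, red, green, blue; 400x640 float32, m along the optical axis (not along the pixel's ray), 0 where there is no reading.
- r.calibration(name): a dict with "fov_y" (degrees; the focal length in pixels is half the picture's height over the tangent of half this angle, whatever the lens; pixels are square), "cx", "cy" (the principal point, pixels), "k1" (the pictures are not rectified: a ray, as slopes to the right and down, at radius r is drawn at 1 + k1 r^2 times it, then the intrinsics apply), "R" (3x3) and "t" (3): a world point X has camera coordinates R X + t. Camera axes: x right, y down, z forward; pixel columns grow to the right and rows downward; lengths in m; the calibration is good to about 2 mm. A picture is of the moment at which its call begins: read the wrist's pose just before it. calibration takes no time and is no camera call; for the wrist camera it gives the pose at the moment of the call.
- r.finish_job(): hands the job in; it is judged then, once.
The state is a dict: "clock": time; "q": joint angles; "qd": joint speeds; "joint_torque": joint torques, N m; "tool_pos": TCP position; "eef_rot": TCP orientation; "contact_force": force on the tool from outside, world axes, zero at the start; "moment": the same for the moment, N m; "opening": opening from 0.0 (shut) to 1.0 (fully open); "finger_force": force on a finger pad.
Only numpy, scipy, OpenCV 4.12 (cv2) and the standard library are available. Lean on these libraries where they do the work, as an engineer would, in place of code of your own. Each camera call takes 0.05 s, during which the arm holds its last target. There are 200 camera calls.

### The job

The slide spares lying in front of the trays have got mixed up: put each of the five parts into the tray that holds a sample of its kind. One part to a bay, down flat on the bay's floor and the same way up as the sample; set them down, do not drop them. Leave the camera and the lens that lie among them where they are.

Things in the scene. Friction and masses are not known exactly. Their poses are not given: they have to be found in the camera images.
- carriage_1: linear-guide carriage: a steel block 61 mm long (its x) x 34 mm wide (its y) x 24 mm high with black end caps, four small tapped holes on top and a rail channel underneath, lying flat, about 0.18 kg. Origin at the centre of its underside, z up. Grip it across its 34 mm width. There are two alike, carriage_1 and carriage_2.
- carriage_2: linear-guide carriage: a steel block 61 mm long (its x) x 34 mm wide (its y) x 24 mm high with black end caps, four small tapped holes on top and a rail channel underneath, lying flat, about 0.18 kg. Origin at the centre of its underside, z up. Grip it across its 34 mm width. There are two alike, carriage_1 and carriage_2.
- bushing_1: flanged linear ball bushing, bright steel: a round barrel 32 mm in diameter standing on a round flange 54 mm in diameter and 8 mm thick, 42 mm high in all, with a 20 mm bore, standing flange down, about 0.16 kg. Origin at the centre of the flange's underside, z up. Grip it by the barrel, above the flange. There are two alike, bushing_1 and bushing_2.
- bushing_2: flanged linear ball bushing, bright steel: a round barrel 32 mm in diameter standing on a round flange 54 mm in diameter and 8 mm thick, 42 mm high in all, with a 20 mm bore, standing flange down, about 0.16 kg. Origin at the centre of the flange's underside, z up. Grip it by the barrel, above the flange. There are two alike, bushing_1 and bushing_2.
- support_1: shaft support, plain aluminium: a foot 60 (its x) x 20 (its y) x 10 mm high, an upright 30 (x) x 20 mm (y) on it rising to 51 mm, with a 20 mm bore along y and a clamping slot at the top; stands on its foot, about 0.09 kg. Origin at the centre of its underside, z up. Grip the upright across its 20 mm thickness. There is only one to sort.
- tray_carriage: fixed carriage tray: black floor 3 mm thick, bare metal rims and dividers 4 mm thick, tops 8 mm above the table. Two empty bays, each 86 (its x) x 84 mm (y) inside, centred at x 0, y +44 and y -44 mm; behind them one carriage fixed as the sample at x +79, lying flat along y, 24 mm high. Origin: on the table, under the middle of the wall between the bays; z up. Spans x -47 to +115, y -90 to +90 mm.
- tray_bushing: fixed bushing tray: black floor 3 mm thick, bare metal rims and dividers 4 mm thick, tops 8 mm above the table. Two empty bays, each 86 (its x) x 84 mm (y) inside, centred at x 0, y +44 and y -44 mm; behind them one bushing fixed as the sample at x +79, standing flange down, 42 mm high. Origin: on the table, under the middle of the wall between the bays; z up. Spans x -47 to +115, y -90 to +90 mm.
- tray_support: fixed support tray: black floor 3 mm thick, bare metal rims and dividers 4 mm thick, tops 8 mm above the table. Two empty bays, each 86 (its x) x 84 mm (y) inside, centred at x 0, y +44 and y -44 mm; behind them one support fixed as the sample at x +79, standing on its foot, 51 mm high. Origin: on the table, under the middle of the wall between the bays; z up. Spans x -47 to +115, y -90 to +90 mm.
- camera: small inspection camera with its lens on, lying among the parts; stays where it is: a bare aluminium body 29 x 29 mm and a black lens in line, 84 mm long in all (its x, from -45.5 mm to +38.5 mm), 29 mm high. Origin on the table under it, z up.
- lens: spare black camera lens standing on end among the parts, 34 mm in diameter and 45 mm high with a small thumb screw at its side (its +x, reaching 22 mm from the axis); stays where it is. Origin at the centre of its underside, z up.
Mind the look-alikes: they are no part of the job. Leave any blue or turquoise look-alike of the carriage_1 alone.

How it is judged:
By the outcome, as a careful person would: the job done as asked, in the order asked, and still so for the second after the job is handed in, with the robot touching nothing.
It also fails if it takes over 115 s, if anything falls off the work surface, if the arm or the gripper's body presses on something with over 40 N, if the wrist force passes 120 N, or if a joint passes its speed limit or range.

## Working session

There is one attempt and no reset: what is moved stays moved. The work goes in short steps, Python scripts to look and compute and a tool call to move; the robot and the scene stay as the last step left them, time stands still between calls to the robot, and variables do not carry over. Pictures are saved under pics/ and viewed, at most 14 in all, crops included, and the job is handed in when it is done.

Besides the shell and the picture viewer there is one more tool, called as a command line: name --argument value ..., lists and objects as JSON in quotes. step_arm: Moves the arm, as the interface text tells. Its arguments: {"type":"object","properties":{"increments":{"type":"array","items":{"type":"array"}},"fingers":{"type":"number"},"grip_force":{"type":"number"}},"required":["increments"]}

```bash
mkdir -p pics; cat > h.py <<'E'
import numpy as np, cv2
from plant import r
def snap(n,f=None):
    c=r.calibration(n); im,d=r.snapshot(n)
    if f: cv2.imwrite('pics/'+f,im[:,:,::-1])
    return im,d,c
def ray(c,u,v):
    f=200/np.tan(np.radians(c['fov_y'])/2)
    u=np.asarray(u,float);v=np.asarray(v,float)
    K=np.array([[f,0,c['cx']],[0,f,c['cy']],[0,0,1]])
    a=(u-c['cx'])/f;b=(v-c['cy'])/f;x,y=a,b
    for _ in range(20):
        s=1+c['k1']*(x*x+y*y);x=a/s;y=b/s
    return np.stack([x,y,np.ones_like(x)],-1)
def onplane(c,u,v,z):
    R=np.array(c['R']);t=np.array(c['t']);o=-R.T@t
    d=ray(c,u,v)@R
    return o+d*((z-o[2])/d[...,2])[...,None]
def cloud(c,d):
    R=np.array(c['R']);t=np.array(c['t'])
    v,u=np.mgrid[:400,:640]
    P=(ray(c,u,v)*d[...,None]-t)@R
    P[d<=0]=np.nan
    return P
E
python3 - <<'E'
from h import *
for n in('scene','side','wrist'):
    im,d,c=snap(n,n+'0.png'); print(n,{k:np.round(v,3).tolist() for k,v in c.items()},(d>0).mean())
print(r.get_state())
E
```

```text
scene {'fov_y': 55.223, 'cx': 309.981, 'cy': 201.501, 'k1': 0.004, 'R': [[-0.756, 0.654, -0.008], [0.504, 0.575, -0.645], [-0.417, -0.491, -0.764]], 't': [0.376, -0.217, 1.218]} 0.99596875
side {'fov_y': 45.33, 'cx': 324.885, 'cy': 199.486, 'k1': -0.09, 'R': [[0.971, -0.238, 0.013], [-0.174, -0.745, -0.644], [0.163, 0.623, -0.765]], 't': [-0.473, 0.135, 1.079]} 0.9959921875
wrist {'fov_y': 64.48, 'cx': 320.761, 'cy': 201.475, 'k1': -0.031, 'R': [[0.294, 0.956, -0.002], [0.92, -0.282, 0.272], [0.259, -0.082, -0.962]], 't': [-0.625, -0.039, 0.389]} 0.995984375
{'clock': 0.15, 'q': array([-1.23816255,  0.68976897, -0.19455382,  1.56608496,  0.1572698 ,
        0.90249469, -0.21511017]), 'qd': array([ 0.00045062, -0.00240677, -0.00092025, -0.00359415, -0.00076233,
        0.00064038,  0.00012304]), 'joint_torque': array([-1.86148973e-03, -5.27861631e+01, -1.26837920e+00, -1.53585559e+01,
       -5.24397532e-02,  3.86133979e-03,  1.17928153e-04]), 'tool_pos': array([0.18387721, 0.59684498, 0.23811425]), 'eef_rot': array([ 1.48834623e-01,  9.88861864e-01, -6.80728836e-04, -7.11848957e-05]), 'contact_force': array([-0.05260489,  0.38995175, -0.0434466 ]), 'moment': array([ 0.00839245, -0.01820981, -0.01128692]), 'finger_force': 0.0, 'opening': 0.9987104346233604}
```

View pics/scene0.png

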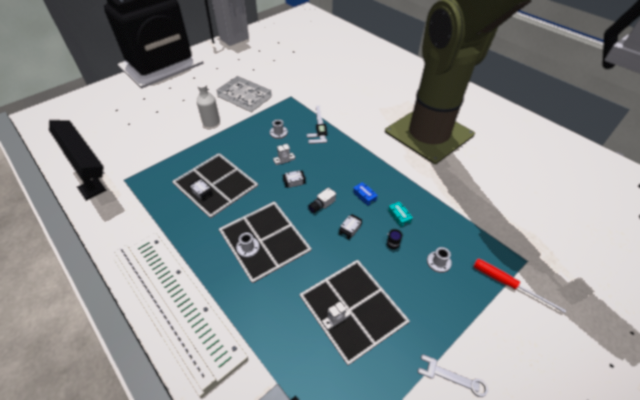

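View pics/side0.png

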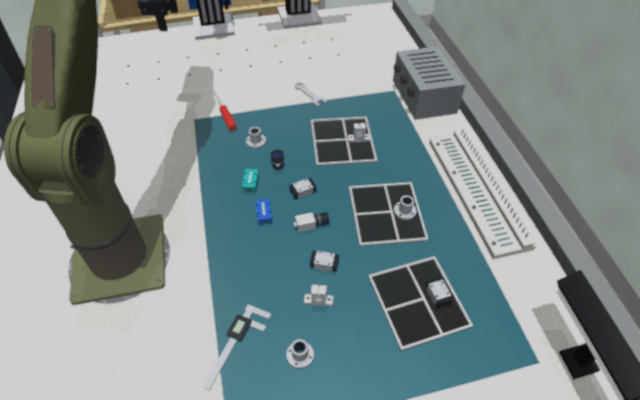

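The scene and side views show bushings (side px 256,137 and 299,352), carriages (303,187 and 323,261) and a support (319,296). The support, bushing and carriage trays are at (343,140), (388,212) and (420,300). Blue and turquoise decoys are at (264,210) and (250,180), the lens at (277,159) and the camera at (310,221).

```bash
cat > m.py <<'E'
from h import *
Pt=[]
for n in('side','scene'):
    im,d,c=snap(n); P=cloud(c,d)
    for uv in ([(180,40)] ): pass
    m=(P[...,2]<.07)&(P[...,0]>.3)&(P[...,0]<1.)&(np.abs(P[...,1])<.6)
    q=P[m]; print(n,'table z med/std',np.nanmedian(q[:,2]),np.std(q[np.abs(q[:,2])<.006][:,2]))
    Pt.append(q)
P=np.vstack(Pt)
H=np.zeros((600,400),np.float32)  # 2mm cells: row=(y+.6), col=(x-.3)
i=((P[:,1]+.6)/.002).astype(int).clip(0,599);j=((P[:,0]-.3)/.002).astype(int).clip(0,399)
np.maximum.at(H,(i,j),P[:,2])
m=cv2.morphologyEx((H>.012).astype(np.uint8),cv2.MORPH_CLOSE,np.ones((3,3)))
n,L,S,C=cv2.connectedComponentsWithStats(m)
for k in range(1,n):
    if S[k,4]<25: continue
    pts=np.argwhere(L==k)[:,::-1].astype(np.float32)
    (cx,cy),(w,h),a=cv2.minAreaRect(pts)
    print('ctr %.3f %.3f size %.0f %.0f ang %.0f h %.3f'%(cx*.002+.301,cy*.002-.599,w*2,h*2,a,H[L==k].max()))
v=cv2.resize((H[::-1]*255/.055).clip(0,255).astype(np.uint8),None,fx=1,fy=1)
cv2.imwrite('pics/H.png',v)
E
python3 m.py
```

```text
side table z med/std 0.0018398725839440322 0.0019449202951764138
scene table z med/std 0.0014502796897229414 0.0016893514271307027
ctr 0.341 -0.544 size 51 107 ang 9 h 0.029
ctr 0.368 -0.522 size 59 153 ang 37 h 0.032
ctr 0.989 -0.134 size 930 20 ang 90 h 0.046
ctr 0.312 -0.585 size 22 8 ang 0 h 0.029
ctr 0.497 -0.495 size 33 60 ang 68 h 0.070
ctr 0.897 -0.468 size 48 47 ang 59 h 0.070
ctr 0.360 -0.317 size 34 36 ang 0 h 0.046
ctr 0.675 -0.254 size 66 36 ang 90 h 0.032
ctr 0.426 -0.210 size 25 44 ang 73 h 0.055
ctr 0.888 0.001 size 404 114 ang 90 h 0.058
ctr 0.455 -0.121 size 39 64 ang 65 h 0.029
ctr 0.681 -0.020 size 48 55 ang 18 h 0.049
ctr 0.451 -0.006 size 34 88 ang 90 h 0.034
ctr 0.347 0.050 size 67 36 ang 84 h 0.030
ctr 0.454 0.103 size 64 38 ang 11 h 0.029
ctr 0.328 0.160 size 66 38 ang 74 h 0.029
ctr 0.407 0.206 size 37 36 ang 40 h 0.050
ctr 0.644 0.255 size 28 70 ang 77 h 0.059
ctr 0.365 0.310 size 33 38 ang 14 h 0.048
ctr 0.854 0.365 size 120 242 ang 36 h 0.070
ctr 0.310 0.415 size 96 18 ang 90 h 0.030
```

View pics/H.png

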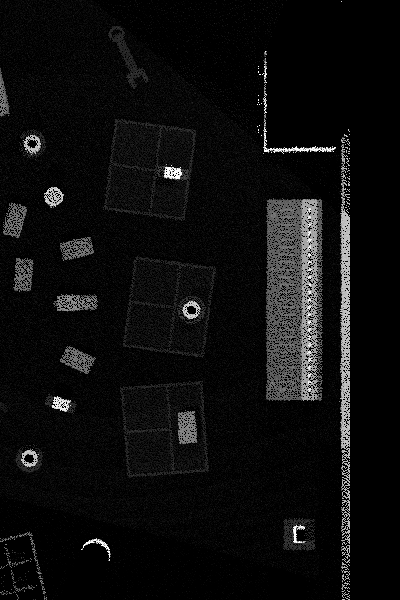

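View pics/wrist0.png

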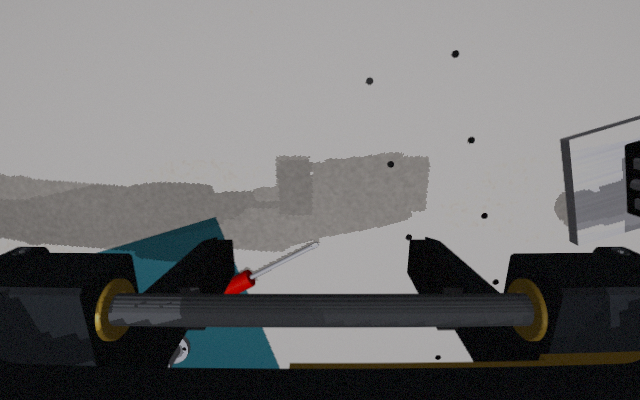

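Height map is clean: all five parts, camera, lens, decoys and three trays are visible. Next, refine part and tray poses.

```bash
cat > m2.py <<'E'
from h import *
cl={n:cloud(*(lambda s:(s[2],s[1]))(snap(n))) for n in('side','scene')}
parts={'bushA':(.365,.310,.036,.05,.025),'bushB':(.360,-.317,.036,.05,.025),'carB':(.454,.103,.018,.032,.042),'carA':(.455,-.121,.018,.032,.042),'sup':(.426,-.21,.042,.06,.03),'supfoot':(.426,-.21,.006,.06,.04)}
for k,(x,y,z0,z1,rad) in parts.items():
    for n,P in list(cl.items())+[('both',None)]:
        Q=np.vstack([p.reshape(-1,3) for p in cl.values()]) if P is None else P.reshape(-1,3)
        q=Q[(Q[:,2]>z0)&(Q[:,2]<z1)&(np.hypot(Q[:,0]-x,Q[:,1]-y)<rad)]
        (cx,cy),(w,h),a=cv2.minAreaRect((q[:,:2]*1000).astype(np.float32))
        if w<h: w,h,a=h,w,a+90
        print(k,n,len(q),'ctr %.1f %.1f  %.0fx%.0f ang %.1f'%(cx,cy,w,h,(a+90)%180-90),'topz %.4f'%np.percentile(q[:,2],90))
Q=np.vstack([p.reshape(-1,3) for p in cl.values()])
for k,(x,y,sx,sy) in {'tbush':(.635,-.01,.681,-.02),'tcar':(.625,-.257,.675,-.254),'tsup':(.60,.26,.644,.255)}.items():
    for n,P in cl.items():
        Q=P.reshape(-1,3)
        q=Q[(Q[:,2]>.0065)&(Q[:,2]<.06)&(np.abs(Q[:,0]-x)<.115)&(np.abs(Q[:,1]-y)<.115)]
        # drop sparse noise
        H=np.zeros((120,120),np.uint8);i=((q[:,1]-y+.12)*500).astype(int);j=((q[:,0]-x+.12)*500).astype(int);np.add.at(H,(i,j),1)
        nn,L,S,_=cv2.connectedComponentsWithStats(cv2.morphologyEx((H>0).astype(np.uint8),cv2.MORPH_CLOSE,np.ones((3,3))))
        b=1+np.argmax(S[1:,4]); q=q[L[i,j]==b]
        (cx,cy),(w,h),a=cv2.minAreaRect((q[:,:2]*1000).astype(np.float32))
        if a>45:a-=90;w,h=h,w
        u=np.array([np.cos(np.radians(a)),np.sin(np.radians(a))]);v=np.array([-u[1],u[0]]);o=np.array([cx,cy])-34*u
        print(k,n,'ctr %.0f %.0f %.0fx%.0f ang %.1f'%(cx,cy,w,h,a),'bays',(o+44*v).round(),(o-44*v).round(),'sample pred',(o+79*u).round(),'seen',sx,sy)
E
python3 m2.py
```

```text
bushA side 80 ctr 365.6 311.8  33x31 ang 64.9 topz 0.0444
bushA scene 112 ctr 363.2 312.8  32x31 ang 32.9 topz 0.0437
bushA both 192 ctr 364.2 312.6  34x33 ang -23.5 topz 0.0440
bushB side 144 ctr 358.7 -316.9  30x29 ang 77.8 topz 0.0437
bushB scene 56 ctr 359.5 -316.8  32x31 ang -41.9 topz 0.0433
bushB both 200 ctr 359.4 -316.9  32x32 ang -39.9 topz 0.0437
carB side 276 ctr 452.1 102.7  61x38 ang 11.9 topz 0.0267
carB scene 286 ctr 454.2 103.0  61x35 ang 13.9 topz 0.0256
carB both 562 ctr 453.0 102.8  63x38 ang 10.7 topz 0.0263
carA side 384 ctr 453.9 -120.4  61x38 ang -24.7 topz 0.0263
carA scene 217 ctr 456.4 -119.8  61x36 ang -25.6 topz 0.0259
carA both 601 ctr 454.9 -120.5  63x39 ang -24.7 topz 0.0261
sup side 160 ctr 421.3 -208.4  32x23 ang -20.2 topz 0.0530
sup scene 76 ctr 424.7 -206.4  33x22 ang -16.9 topz 0.0525
sup both 236 ctr 423.2 -207.9  35x26 ang -16.9 topz 0.0529
supfoot side 415 ctr 422.7 -213.5  68x32 ang -18.7 topz 0.0518
supfoot scene 228 ctr 423.1 -206.7  60x25 ang -20.1 topz 0.0514
supfoot both 643 ctr 425.1 -210.2  71x33 ang -29.8 topz 0.0518
tbush side ctr 638 -11 164x190 ang -7.4 bays [610.  37.] [599. -50.] sample pred [683. -17.] seen 0.681 -0.02
tbush scene ctr 641 -2 164x159 ang -8.5 bays [614.  46.] [601. -41.] sample pred [685.  -9.] seen 0.681 -0.02
tcar side ctr 630 -259 165x181 ang 4.2 bays [ 592. -217.] [ 599. -305.] sample pred [ 674. -255.] seen 0.675 -0.254
tcar scene ctr 673 -256 41x64 ang 4.2 bays [ 636. -214.] [ 642. -302.] sample pred [ 718. -252.] seen 0.675 -0.254
tsup side ctr 599 258 161x32 ang -6.7 bays [571. 306.] [561. 219.] sample pred [644. 253.] seen 0.644 0.255
tsup scene ctr 600 261 164x182 ang -7.7 bays [572. 309.] [560. 222.] sample pred [645. 255.] seen 0.644 0.255
```

step_arm --increments '[[[1.8,-2.85,-1],[0,0,0]],[[1.8,-2.85,-1],[0,0,0]],[[1.8,-2.85,-1],[0,0,0]],[[1.8,-2.85,-1],[0,0,0]],[[1.8,-2.85,-1],[0,0,0]],[[1.8,-2.85,-1],[0,0,0]],[[1.8,-2.85,-1],[0,0,0]],[[1.8,-2.85,-1],[0,0,0]],[[1.8,-2.85,-1],[0,0,0]],[[1.8,-2.85,-1],[0,0,0]]]' --fingers 0.7 --grip_force 25

```text
clock: 1.35
tool_pos: [0.3648, 0.3115, 0.1386]
eef_rot: [0.149, 0.989, 0.0, 0.0]
contact_force: [0.8, -0.6, -0.5]
opening: 0.704
finger_force: 0.0
```

step_arm --increments '[[[0,0,-2],[0,0,0]],[[0,0,-2],[0,0,0]],[[0,0,-2],[0,0,0]],[[0,0,-2],[0,0,0]],[[0,0,-1.5],[0,0,0]],[[0,0,-1.3],[0,0,0]],[[0,0,-1],[0,0,0]],[[0,0,-0.5],[0,0,0]],[[0,0,0],[0,0,0]],[[0,0,0],[0,0,0]]]'

```text
clock: 2.35
tool_pos: [0.3642, 0.3125, 0.0161]
eef_rot: [0.149, 0.989, 0.0, 0.0]
contact_force: [0.2, 0.2, 0.3]
opening: 0.703
finger_force: 0.0
```

step_arm --increments '[[[0,0,0],[0,0,0]],[[0,0,0],[0,0,0]],[[0,0,0],[0,0,0]],[[0,0,0],[0,0,0]],[[0,0,0],[0,0,0]],[[0,0,0],[0,0,0]],[[0,0,0],[0,0,0]],[[0,0,0],[0,0,0]],[[0,0,0],[0,0,0]],[[0,0,0],[0,0,0]]]' --fingers 0

```text
clock: 3.35
tool_pos: [0.364, 0.3123, 0.0159]
eef_rot: [0.149, 0.989, 0.0, 0.0]
contact_force: [1.1, -0.5, 5.9]
opening: 0.354
finger_force: 25.0
```

step_arm --increments '[[[0,0,4],[0,0,0]],[[0,0,4],[0,0,0]],[[3,-3.4,0],[0,0,0]],[[3,-3.4,0],[0,0,0]],[[3,-3.4,0],[0,0,0]],[[3,-3.4,0],[0,0,0]],[[3,-3.4,0],[0,0,0]],[[3,-3.4,0],[0,0,0]],[[3,-3.4,0],[0,0,0]],[[3,-3.4,0],[0,0,0]]]'

```text
clock: 4.35
tool_pos: [0.6043, 0.0384, 0.095]
eef_rot: [0.149, 0.989, -0.0, -0.001]
contact_force: [0.2, 1.2, -2.7]
opening: 0.356
finger_force: 25.0
```

step_arm --increments '[[[0.6,-0.4,0],[0,0,0]],[[0,0,-1.5],[0,0,0]],[[0,0,-1.5],[0,0,0]],[[0,0,-1.5],[0,0,0]],[[0,0,-1],[0,0,0]],[[0,0,-0.8],[0,0,0]],[[0,0,-0.5],[0,0,0]],[[0,0,-0.4],[0,0,0]],[[0,0,-0.3],[0,0,0]],[[0,0,0],[0,0,0]]]'

```text
clock: 5.35
tool_pos: [0.61, 0.0363, 0.0207]
eef_rot: [0.149, 0.989, 0.0, 0.0]
contact_force: [-0.2, -0.1, -2.0]
opening: 0.355
finger_force: 25.0
```

step_arm --increments '[[[0,0,-0.05],[0,0,0]],[[0,0,-0.05],[0,0,0]],[[0,0,-0.05],[0,0,0]],[[0,0,-0.03],[0,0,0]],[[0,0,0],[0,0,0]],[[0,0,0],[0,0,0]],[[0,0,0],[0,0,0]],[[0,0,0],[0,0,0]],[[0,0,0],[0,0,0]],[[0,0,0],[0,0,0]]]'

```text
clock: 6.35
tool_pos: [0.61, 0.0363, 0.019]
eef_rot: [0.149, 0.989, 0.0, 0.0]
contact_force: [0.6, 0.4, -0.7]
opening: 0.358
finger_force: 25.0
```

step_arm --increments '[[[0,0,0],[0,0,0]],[[0,0,0],[0,0,0]],[[0,0,0],[0,0,0]],[[0,0,0],[0,0,0]],[[0,0,0],[0,0,0]],[[0,0,1],[0,0,0]],[[0,0,2],[0,0,0]],[[0,0,2],[0,0,0]],[[0,0,2],[0,0,0]],[[0,0,2],[0,0,0]]]' --fingers 0.62

```text
clock: 7.35
tool_pos: [0.61, 0.0363, 0.1105]
eef_rot: [0.149, 0.989, 0.0, 0.0]
contact_force: [0.6, -0.8, 0.2]
opening: 0.622
finger_force: 0.0
```

step_arm --increments '[[[-1.7,0.75,0],[0,0,3.2]],[[-1.75,0.74,0],[0,0,3.2]],[[-1.75,0.74,0],[0,0,3.2]],[[-1.75,0.74,0],[0,0,3.2]],[[-1.75,0.74,0],[0,0,3.2]],[[-1.75,0.74,0],[0,0,3.2]],[[-1.75,0.74,0],[0,0,3.2]],[[-1.75,0.74,0],[0,0,3.2]],[[-1.75,0.74,0],[0,0,3.2]],[[0,0,-2],[0,0,0]]]'

```text
clock: 8.35
tool_pos: [0.4521, 0.1046, 0.0909]
eef_rot: [-0.104, 0.995, 0.001, 0.001]
contact_force: [0.7, 0.8, -1.1]
opening: 0.616
finger_force: 0.0
```

step_arm --increments '[[[0.1,-0.15,-1.5],[0,0,0]],[[0,0,-1.5],[0,0,0]],[[0,0,-1.5],[0,0,0]],[[0,0,-1.5],[0,0,0]],[[0,0,-1],[0,0,0]],[[0,0,-0.7],[0,0,0]],[[0,0,-0.5],[0,0,0]],[[0,0,-0.3],[0,0,0]],[[0,0,0],[0,0,0]],[[0,0,0],[0,0,0]]]'

```text
clock: 9.35
tool_pos: [0.4548, 0.1018, 0.0047]
eef_rot: [-0.102, 0.995, 0.0, 0.0]
contact_force: [-0.0, -0.3, 0.6]
opening: 0.615
finger_force: 0.0
```

step_arm --increments '[[[0,0,0],[0,0,0]],[[0,0,0],[0,0,0]],[[0,0,0],[0,0,0]],[[0,0,0],[0,0,0]],[[0,0,0],[0,0,0]],[[0,0,0],[0,0,0]],[[0,0,0],[0,0,0]],[[0,0,0],[0,0,0]],[[0,0,0],[0,0,0]],[[0,0,0],[0,0,0]]]' --fingers 0

```text
clock: 10.35
tool_pos: [0.4545, 0.1019, 0.0044]
eef_rot: [-0.102, 0.995, 0.0, -0.0]
contact_force: [-0.6, 1.0, 5.5]
opening: 0.383
finger_force: 25.0
```

step_arm --increments '[[[0,0,4],[0,0,0]],[[0,0,4],[0,0,0]],[[1.72,-4,0],[0,0,-0.9]],[[1.72,-4,0],[0,0,-0.9]],[[1.72,-4,0],[0,0,-0.9]],[[1.72,-4,0],[0,0,-0.9]],[[1.72,-4,0],[0,0,-0.9]],[[1.72,-4,0],[0,0,-0.9]],[[1.72,-4,0],[0,0,-0.9]],[[1.72,-4,0],[0,0,-0.9]]]'

```text
clock: 11.35
tool_pos: [0.5909, -0.2205, 0.0787]
eef_rot: [-0.038, 0.999, 0.001, -0.002]
contact_force: [0.3, 0.6, -2.5]
opening: 0.385
finger_force: 25.0
```

step_arm --increments '[[[0,0,0],[0,0,0]],[[0,0,-1.5],[0,0,0]],[[0,0,-1.5],[0,0,0]],[[0,0,-1.5],[0,0,0]],[[0,0,-1],[0,0,0]],[[0,0,-0.8],[0,0,0]],[[0,0,-0.5],[0,0,0]],[[0,0,-0.4],[0,0,0]],[[0,0,-0.3],[0,0,0]],[[0,0,0],[0,0,0]]]'

```text
clock: 12.35
tool_pos: [0.5921, -0.2179, 0.0073]
eef_rot: [-0.039, 0.999, -0.0, -0.0]
contact_force: [-6.4, 0.6, 15.0]
opening: 0.386
finger_force: 25.0
```

step_arm --increments '[[[0,0,0.05],[0,0,0]],[[0,0,0],[0,0,0]],[[0,0,0],[0,0,0]],[[0,0,0],[0,0,0]],[[0,0,0],[0,0,0]],[[0,0,1],[0,0,0]],[[0,0,1],[0,0,0]],[[0,0,2],[0,0,0]],[[0,0,3],[0,0,0]],[[0,0,3],[0,0,0]]]' --fingers 0.46

```text
clock: 13.35
tool_pos: [0.5919, -0.2179, 0.1069]
eef_rot: [-0.039, 0.999, 0.0, -0.001]
contact_force: [-0.3, 0.5, 0.5]
opening: 0.461
finger_force: 0.0
```

```bash
python3 - <<'E'
from h import *
print(r.get_state()['tool_pos'])
im,d,c=snap('wrist','w1.png')
a,_,_=snap('side'); cv2.imwrite('pics/s1.png',cv2.resize(a[90:370,230:500,::-1],None,fx=2,fy=2))
E
```

```text
[ 0.59185048 -0.2179458   0.10693093]
```

View pics/s1.png

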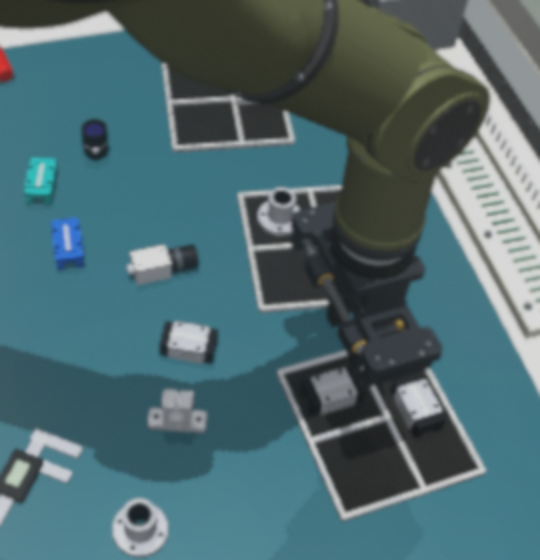

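View pics/w1.png

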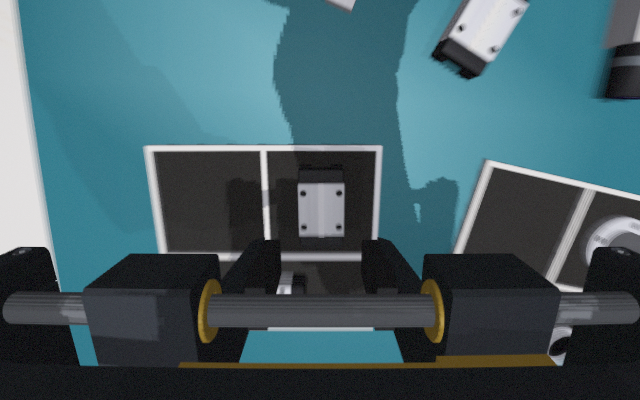

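Side view: bushing sits flange down in its bay (281,210) and the carriage lies flat in its bay (333,390). The wrist view confirms the carriage at (321,203), centred within bay walls 266 to 378. Next is carriage A.

step_arm --increments '[[[-1.52,1.08,0],[0,0,-3.2]],[[-1.52,1.08,0],[0,0,-3.2]],[[-1.52,1.08,0],[0,0,-3.2]],[[-1.52,1.08,0],[0,0,-3.3]],[[-1.52,1.08,0],[0,0,-3.3]],[[-1.52,1.08,0],[0,0,-3.3]],[[-1.52,1.08,0],[0,0,-3.3]],[[-1.52,1.08,0],[0,0,-3.3]],[[-1.52,1.08,0],[0,0,-3.3]],[[0,0,-2],[0,0,0]]]' --fingers 0.62

```text
clock: 14.45
tool_pos: [0.454, -0.1196, 0.0866]
eef_rot: [0.216, 0.976, 0.001, -0.0]
contact_force: [0.7, -0.8, -0.9]
opening: 0.617
finger_force: 0.0
```

step_arm --increments '[[[0,0,-1.5],[0,0,0]],[[0,0,-1.5],[0,0,0]],[[0,0,-1.5],[0,0,0]],[[0,0,-1.5],[0,0,0]],[[0,0,-1],[0,0,0]],[[0,0,-0.6],[0,0,0]],[[0,0,-0.4],[0,0,0]],[[0,0,-0.2],[0,0,0]],[[0,0,0],[0,0,0]],[[0,0,0],[0,0,0]]]'

```text
clock: 15.45
tool_pos: [0.4552, -0.121, 0.0035]
eef_rot: [0.216, 0.976, 0.001, -0.0]
contact_force: [-0.1, -0.2, 0.1]
opening: 0.622
finger_force: 0.0
```

step_arm --increments '[[[0,0,0],[0,0,0]],[[0,0,0],[0,0,0]],[[0,0,0],[0,0,0]],[[0,0,0],[0,0,0]],[[0,0,0],[0,0,0]],[[0,0,0],[0,0,0]],[[0,0,0],[0,0,0]],[[0,0,0],[0,0,0]],[[0,0,0],[0,0,0]],[[0,0,0],[0,0,0]]]' --fingers 0

```text
clock: 16.45
tool_pos: [0.4553, -0.1209, 0.0033]
eef_rot: [0.216, 0.976, 0.001, -0.0]
contact_force: [0.4, 0.8, 6.2]
opening: 0.383
finger_force: 25.0
```

step_arm --increments '[[[0,0,4],[0,0,0]],[[0,0,4],[0,0,0]],[[1.8,-2.3,0],[0,0,3.6]],[[1.8,-2.3,0],[0,0,3.6]],[[1.8,-2.3,0],[0,0,3.6]],[[1.8,-2.3,0],[0,0,3.6]],[[1.8,-2.3,0],[0,0,3.6]],[[1.8,-2.3,0],[0,0,3.6]],[[1.8,-2.3,0],[0,0,3.6]],[[1.8,-2.3,0],[0,0,3.6]]]'

```text
clock: 17.45
tool_pos: [0.5983, -0.3062, 0.0819]
eef_rot: [-0.035, 0.999, 0.001, -0.002]
contact_force: [1.3, -0.6, -1.5]
opening: 0.384
finger_force: 25.0
```

step_arm --increments '[[[0,0,0],[0,0,0]],[[0,0,-1.5],[0,0,0]],[[0,0,-1.5],[0,0,0]],[[0,0,-1.5],[0,0,0]],[[0,0,-1],[0,0,0]],[[0,0,-0.8],[0,0,0]],[[0,0,-0.5],[0,0,0]],[[0,0,-0.4],[0,0,0]],[[0,0,-0.3],[0,0,0]],[[0,0,0],[0,0,0]]]'

```text
clock: 18.45
tool_pos: [0.599, -0.305, 0.0081]
eef_rot: [-0.033, 0.999, 0.0, -0.001]
contact_force: [0.1, 0.6, -1.9]
opening: 0.381
finger_force: 25.0
```

step_arm --increments '[[[0,0,-0.05],[0,0,0]],[[0,0,-0.05],[0,0,0]],[[0,0,-0.05],[0,0,0]],[[0,0,-0.02],[0,0,0]],[[0,0,0],[0,0,0]],[[0,0,0],[0,0,0]],[[0,0,0],[0,0,0]],[[0,0,0],[0,0,0]],[[0,0,0],[0,0,0]],[[0,0,0],[0,0,0]]]'

```text
clock: 19.45
tool_pos: [0.5991, -0.3049, 0.0065]
eef_rot: [-0.034, 0.999, 0.0, -0.001]
contact_force: [0.1, -0.4, -1.3]
opening: 0.387
finger_force: 25.0
```

step_arm --increments '[[[0,0,0],[0,0,0]],[[0,0,0],[0,0,0]],[[0,0,0],[0,0,0]],[[0,0,0],[0,0,0]],[[0,0,0],[0,0,0]],[[0,0,1],[0,0,0]],[[0,0,1],[0,0,0]],[[0,0,2],[0,0,0]],[[0,0,3],[0,0,0]],[[0,0,3],[0,0,0]]]' --fingers 0.46

```text
clock: 20.45
tool_pos: [0.5993, -0.3048, 0.109]
eef_rot: [-0.034, 0.999, 0.0, -0.0]
contact_force: [-0.9, -0.9, -0.1]
opening: 0.458
finger_force: 0.0
```

step_arm --increments '[[[-1.95,1.08,0],[0,0,-2.4]],[[-1.95,1.08,0],[0,0,-2.4]],[[-1.95,1.08,0],[0,0,-2.4]],[[-1.95,1.08,0],[0,0,-2.4]],[[-1.95,1.08,0],[0,0,-2.4]],[[-1.95,1.08,0],[0,0,-2.4]],[[-1.95,1.08,0],[0,0,-2.4]],[[-1.95,1.08,0],[0,0,-2.4]],[[-2,1.1,0],[0,0,-2.4]],[[0,0,0],[0,0,0]]]' --fingers 0.5

```text
clock: 21.45
tool_pos: [0.4208, -0.2064, 0.108]
eef_rot: [0.153, 0.988, -0.0, -0.001]
contact_force: [0.2, -0.3, -0.2]
opening: 0.502
finger_force: 0.0
```

step_arm --increments '[[[0,0,-1.5],[0,0,0]],[[0,0,-1.5],[0,0,0]],[[0,0,-1.5],[0,0,0]],[[0,0,-1.5],[0,0,0]],[[0,0,-1.5],[0,0,0]],[[0,0,-1],[0,0,0]],[[0,0,-0.6],[0,0,0]],[[0,0,-0.3],[0,0,0]],[[0,0,0],[0,0,0]],[[0,0,0],[0,0,0]]]'

```text
clock: 22.45
tool_pos: [0.4236, -0.2077, 0.0129]
eef_rot: [0.154, 0.988, 0.0, -0.0]
contact_force: [0.6, -0.4, -0.1]
opening: 0.5
finger_force: 0.0
```

step_arm --increments '[[[0,0,0],[0,0,0]],[[0,0,0],[0,0,0]],[[0,0,0],[0,0,0]],[[0,0,0],[0,0,0]],[[0,0,0],[0,0,0]],[[0,0,0],[0,0,0]],[[0,0,0],[0,0,0]],[[0,0,0],[0,0,0]],[[0,0,0],[0,0,0]],[[0,0,0],[0,0,0]]]' --fingers 0

```text
clock: 23.45
tool_pos: [0.4231, -0.2077, 0.0126]
eef_rot: [0.154, 0.988, 0.0, -0.001]
contact_force: [-0.8, -0.1, 5.6]
opening: 0.225
finger_force: 25.0
```

step_arm --increments '[[[0,0,3],[0,0,0]],[[0,0,3],[0,0,0]],[[0,0,3],[0,0,0]],[[1.4,4.5,0],[0,0,1.5]],[[1.4,4.5,0],[0,0,1.5]],[[1.4,4.5,0],[0,0,1.5]],[[1.4,4.5,0],[0,0,1.5]],[[1.4,4.5,0],[0,0,1.5]],[[1.4,4.5,0],[0,0,1.5]],[[1.4,4.5,0],[0,0,1.5]]]'

```text
clock: 24.45
tool_pos: [0.5209, 0.1094, 0.102]
eef_rot: [0.062, 0.998, 0.0, -0.001]
contact_force: [1.3, -0.5, -1.6]
opening: 0.228
finger_force: 25.0
```

step_arm --increments '[[[1.3,3.8,0],[0,0,0]],[[1.3,3.8,0],[0,0,0]],[[1.3,3.8,0],[0,0,0]],[[0,0,0],[0,0,0]],[[0,0,-1.5],[0,0,0]],[[0,0,-1.5],[0,0,0]],[[0,0,-1.5],[0,0,0]],[[0,0,-1.5],[0,0,0]],[[0,0,-1],[0,0,0]],[[0,0,-0.5],[0,0,0]]]'

```text
clock: 25.45
tool_pos: [0.5594, 0.2208, 0.0259]
eef_rot: [0.063, 0.998, -0.0, -0.001]
contact_force: [-0.8, 0.6, -1.3]
opening: 0.228
finger_force: 25.0
```

step_arm --increments '[[[0,0,-0.3],[0,0,0]],[[0,0,-0.2],[0,0,0]],[[0,0,-0.2],[0,0,0]],[[0,0,-0.1],[0,0,0]],[[0,0,-0.05],[0,0,0]],[[0,0,-0.05],[0,0,0]],[[0,0,0],[0,0,0]],[[0,0,0],[0,0,0]],[[0,0,0],[0,0,0]],[[0,0,0],[0,0,0]]]'

```text
clock: 26.45
tool_pos: [0.5601, 0.2215, 0.0185]
eef_rot: [0.063, 0.998, 0.0, -0.001]
contact_force: [-0.2, -0.4, -1.2]
opening: 0.224
finger_force: 25.0
```

step_arm --increments '[[[0,0,-0.1],[0,0,0]],[[0,0,-0.05],[0,0,0]],[[0,0,-0.05],[0,0,0]],[[0,0,-0.05],[0,0,0]],[[0,0,-0.04],[0,0,0]],[[0,0,0],[0,0,0]],[[0,0,0],[0,0,0]],[[0,0,0],[0,0,0]],[[0,0,0],[0,0,0]],[[0,0,0],[0,0,0]]]'

```text
clock: 27.45
tool_pos: [0.56, 0.2215, 0.0157]
eef_rot: [0.063, 0.998, 0.0, -0.001]
contact_force: [-0.8, -0.7, 3.3]
opening: 0.222
finger_force: 25.0
```

step_arm --increments '[[[0,0,0],[0,0,0]],[[0,0,0],[0,0,0]],[[0,0,0],[0,0,0]],[[0,0,0],[0,0,0]],[[0,0,0],[0,0,0]],[[0,0,1],[0,0,0]],[[0,0,2],[0,0,0]],[[0,0,2],[0,0,0]],[[0,0,3],[0,0,0]],[[0,0,3],[0,0,0]]]' --fingers 0.4

```text
clock: 28.45
tool_pos: [0.5598, 0.2214, 0.1271]
eef_rot: [0.063, 0.998, 0.0, -0.001]
contact_force: [0.8, 0.5, -0.3]
opening: 0.399
finger_force: 0.0
```

step_arm --increments '[[[-1.7,-4.5,0],[0,0,0]],[[-1.7,-4.5,0],[0,0,0]],[[-1.7,-4.5,0],[0,0,0]],[[-1.7,-4.5,0],[0,0,0]],[[-1.7,-4.5,0],[0,0,0]],[[-1.7,-4.5,0],[0,0,0]],[[-1.7,-4.5,0],[0,0,0]],[[-1.7,-4.5,0],[0,0,0]],[[-1.7,-4.5,0],[0,0,0]],[[-1.7,-4.5,0],[0,0,0]]]' --fingers 0.7

```text
clock: 29.45
tool_pos: [0.3895, -0.2303, 0.1263]
eef_rot: [0.063, 0.998, 0.0, -0.0]
contact_force: [0.8, 0.2, -0.1]
opening: 0.7
finger_force: 0.0
```

step_arm --increments '[[[-1.55,-4.4,0],[0,0,0]],[[-1.55,-4.4,0],[0,0,0]],[[0,0,0],[0,0,0]],[[0,0,-2],[0,0,0]],[[0,0,-2],[0,0,0]],[[0,0,-2],[0,0,0]],[[0,0,-2],[0,0,0]],[[0,0,-1.3],[0,0,0]],[[0,0,-0.8],[0,0,0]],[[0,0,0],[0,0,0]]]'

```text
clock: 30.45
tool_pos: [0.3594, -0.3159, 0.0243]
eef_rot: [0.063, 0.998, 0.001, -0.001]
contact_force: [-0.3, -0.2, 0.6]
opening: 0.702
finger_force: 0.0
```

step_arm --increments '[[[0,-0.1,-0.4],[0,0,0]],[[0,0,-0.3],[0,0,0]],[[0,0,0],[0,0,0]],[[0,0,0],[0,0,0]],[[0,0,0],[0,0,0]],[[0,0,0],[0,0,0]],[[0,0,0],[0,0,0]],[[0,0,0],[0,0,0]],[[0,0,0],[0,0,0]],[[0,0,0],[0,0,0]]]'

```text
clock: 31.45
tool_pos: [0.3591, -0.3175, 0.0176]
eef_rot: [0.063, 0.998, 0.0, -0.001]
contact_force: [0.1, 0.0, -0.2]
opening: 0.7
finger_force: 0.0
```

step_arm --increments '[[[0,0,0],[0,0,0]],[[0,0,0],[0,0,0]],[[0,0,0],[0,0,0]],[[0,0,0],[0,0,0]],[[0,0,0],[0,0,0]],[[0,0,0],[0,0,0]],[[0,0,0],[0,0,0]],[[0,0,0],[0,0,0]],[[0,0,0],[0,0,0]],[[0,0,0],[0,0,0]]]' --fingers 0

```text
clock: 32.45
tool_pos: [0.3591, -0.3175, 0.0176]
eef_rot: [0.063, 0.998, 0.0, -0.001]
contact_force: [-0.9, 0.4, 0.1]
opening: 0.356
finger_force: 25.0
```

step_arm --increments '[[[0,0,4],[0,0,0]],[[0,0,4],[0,0,0]],[[3,3.3,0],[0,0,0]],[[3,3.3,0],[0,0,0]],[[3,3.3,0],[0,0,0]],[[3,3.3,0],[0,0,0]],[[3,3.3,0],[0,0,0]],[[3,3.3,0],[0,0,0]],[[3,3.3,0],[0,0,0]],[[3,3.3,0],[0,0,0]]]'

```text
clock: 33.45
tool_pos: [0.5995, -0.0523, 0.0972]
eef_rot: [0.063, 0.998, 0.0, -0.001]
contact_force: [0.6, -0.9, -2.8]
opening: 0.354
finger_force: 25.0
```

step_arm --increments '[[[0,0,0],[0,0,0]],[[0,0,-1.5],[0,0,0]],[[0,0,-1.5],[0,0,0]],[[0,0,-1.5],[0,0,0]],[[0,0,-1],[0,0,0]],[[0,0,-0.8],[0,0,0]],[[0,0,-0.5],[0,0,0]],[[0,0,-0.4],[0,0,0]],[[0,0,-0.2],[0,0,0]],[[0,0,0],[0,0,0]]]'

```text
clock: 34.45
tool_pos: [0.5992, -0.0535, 0.0236]
eef_rot: [0.063, 0.998, 0.0, -0.001]
contact_force: [-0.8, -0.5, -1.4]
opening: 0.357
finger_force: 25.0
```

step_arm --increments '[[[0,0,-0.1],[0,0,0]],[[0,0,-0.1],[0,0,0]],[[0,0,-0.05],[0,0,0]],[[0,0,-0.05],[0,0,0]],[[0,0,0],[0,0,0]],[[0,0,0],[0,0,0]],[[0,0,0],[0,0,0]],[[0,0,0],[0,0,0]],[[0,0,0],[0,0,0]],[[0,0,0],[0,0,0]]]'

```text
clock: 35.45
tool_pos: [0.5992, -0.0535, 0.0206]
eef_rot: [0.063, 0.998, 0.0, -0.001]
contact_force: [-0.9, -1.1, -0.1]
opening: 0.355
finger_force: 25.0
```

step_arm --increments '[[[0,0,0],[0,0,0]],[[0,0,0],[0,0,0]],[[0,0,0],[0,0,0]],[[0,0,0],[0,0,0]],[[0,0,0],[0,0,0]],[[0,0,1],[0,0,0]],[[0,0,2],[0,0,0]],[[0,0,2],[0,0,0]],[[0,0,3],[0,0,0]],[[0,0,3],[0,0,0]]]' --fingers 0.62

```text
clock: 36.45
tool_pos: [0.5988, -0.0534, 0.1321]
eef_rot: [0.063, 0.998, 0.001, -0.001]
contact_force: [0.9, -0.6, 0.1]
opening: 0.62
finger_force: 0.0
```

step_arm --increments '[[[-3,3,2],[0,0,0]],[[-3,3,2],[0,0,0]],[[-3,3,2],[0,0,0]],[[-3,3,2],[0,0,0]],[[-3,3,2],[0,0,0]],[[-1,4,2],[0,0,0]],[[-1,4,2],[0,0,0]],[[-1,4,2],[0,0,0]],[[-1,4,2],[0,0,0]],[[-1,4,2],[0,0,0]]]'

```text
clock: 37.45
tool_pos: [0.398, 0.2979, 0.3322]
eef_rot: [0.063, 0.998, 0.001, -0.0]
contact_force: [0.8, 0.4, 1.1]
opening: 0.623
finger_force: 0.0
```

step_arm --increments '[[[-2,4,0],[0,0,0]],[[-2,4,0],[0,0,0]],[[-2,4,0],[0,0,0]],[[-2,4,0],[0,0,0]],[[-2,4,0],[0,0,0]],[[-2,4,0],[0,0,0]],[[0,0,0],[0,0,0]],[[0,0,0],[0,0,0]],[[0,0,0],[0,0,0]],[[0,0,0],[0,0,0]]]'

```text
clock: 38.45
tool_pos: [0.2806, 0.535, 0.3307]
eef_rot: [0.065, 0.998, 0.0, -0.0]
contact_force: [0.1, -0.5, 0.4]
opening: 0.622
finger_force: 0.0
```

```bash
python3 - <<'E'
from h import *
a,d,c=snap('side'); cv2.imwrite('pics/s2.png',cv2.resize(a[90:370,230:500,::-1],None,fx=2,fy=2))
b,d2,c2=snap('scene'); cv2.imwrite('pics/c2.png',cv2.resize(b[100:380,140:480,::-1],None,fx=2,fy=2))
Q=np.vstack([cloud(c,d).reshape(-1,3),cloud(c2,d2).reshape(-1,3)])
for k,x,y,z0 in(('bA',.61,.036,.038),('bB',.599,-.053,.038),('cB',.592,-.218,.02),('cA',.599,-.305,.02),('s',.56,.2215,.044)):
    q=Q[(np.hypot(Q[:,0]-x,Q[:,1]-y)<.04)&(Q[:,2]>z0)&(Q[:,2]<.07)]
    print(k,len(q),cv2.minAreaRect((q[:,:2]*1000).astype(np.float32)),np.percentile(q[:,2],[20,50,90]).round(4))
print(r.get_state()['tool_pos'])
E
```

```text
bA 204 ((609.80419921875, 36.60179138183594), (34.79295349121094, 31.707805633544922), 50.98112869262695) [0.0421 0.0442 0.0469]
bB 204 ((597.3753662109375, -53.627647399902344), (34.02464294433594, 31.17764663696289), 57.40099334716797) [0.0413 0.0443 0.0468]
cB 648 ((591.14306640625, -217.9196319580078), (63.757938385009766, 36.251522064208984), 3.8199357986450195) [0.025  0.0266 0.0287]
cA 689 ((598.4913940429688, -304.1527099609375), (63.393638610839844, 37.68517303466797), 5.86265230178833) [0.0248 0.0267 0.0288]
s 245 ((559.917236328125, 221.14010620117188), (25.854183197021484, 34.317203521728516), 81.99693298339844) [0.0507 0.0537 0.056 ]
[0.28029264 0.53536358 0.33077047]
```

View pics/s2.png

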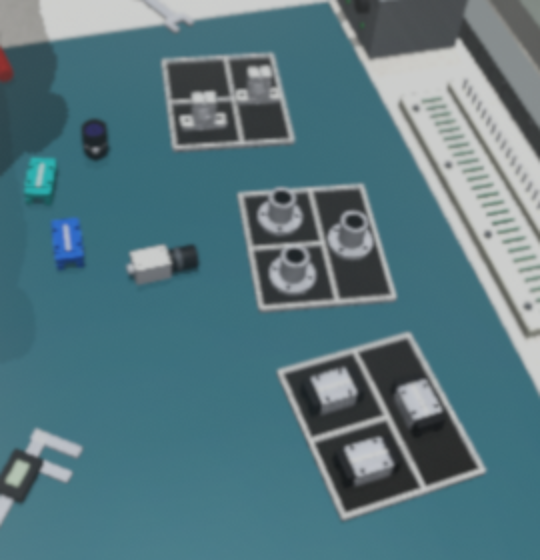

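View pics/c2.png

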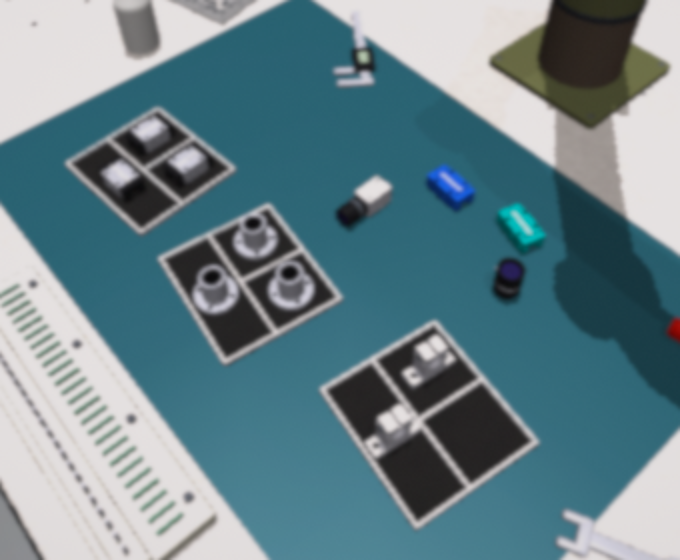

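Both views show all five parts flat in their own bays, for example side crop (280,212), (293,270), (333,390), (367,460) and (204,112). Top heights match part height plus the 3 mm floor. The camera, lens and decoys are untouched.

```bash
python3 -c "
from plant import r
print(r.finish_job())"
```

```text
the job is handed in; nothing more can be done
None
```

The job is handed in: all five parts were set down flat and the right way up, each in its own bay of the matching tray, at about 38 s of the 115 s allowed; the camera, lens and look-alikes were left where they lay.

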